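# Lock the spark filter into the fume extractor

## Robot

A 6-joint arm with a two-finger parallel gripper is mounted at the origin on the work surface. World frame = base frame: x ahead of the robot, y to its left, z up, the work surface at z = 0. Lengths are in m, angles in rad, forces in N, time in s.
With the tool pointing down it reaches from about 0.275 to 0.85 m from the base axis. Payload 19 kg.
Tool frame: the origin (TCP) lies at the very end of the fingers, on their centre line; the grasp point (between the pads) lies 19 mm behind it (env.tcp_to_grasp is the z of the grasp point in the tool frame, in m); z points along the fingers, y is the line along which they close (so a half turn about z gives the same grasp; the last joint's range is limited). The gripper opens to 85 mm and grips with 20 to 120 N. Pads are 22 mm wide; open, the fingers measure 114 mm over their backs; the gripper's body (76 mm by 85 mm) begins 54 mm behind the grasp point. The pads swing forward as they close: fully open they stand 13 mm farther back than shut.
Start: joints at [1.061, 0.15, 1.437, -0, 1.554, -0.134], TCP at [0.211, 0.535, 0.231] pointing down, gripper open.
Joint ranges: [-2.8, 2.8], [-0.68, 2.1], [0.12, 2.68], [-1.39, 4.53], [0.16, 2.79], [-2.81, 2.81]. Speed limits (rad/s): [1.89, 1.89, 2.22, 3.01, 3.01, 3.01].

## Interface

Orientations are given as a unit quaternion [x, y, z, w].
In Python, from station import env gives the robot as it stands.
- The arm moves only by the tool jog_arm, never from a script. Its argument "rows" is a list that holds one entry, the list of rows, each a list of 5 numbers: the opening, from 0 (shut) to 1 (fully open), then the shift along the tool's x, y, z in cm, then the turn about the tool's z in rad. In form: [[[fingers, x, y, z, roll], ...]]. A call has 1 to 20 rows; each row shifts and turns the commanded pose from where the row before left it, along the tool's axes as they then stand; what a row does not reach is not made up. A row lasts 1/10 s, in which the tool goes at most 50 mm and 8.59 degrees, less where a joint would pass 70% of its speed; a pose out of reach is approached as far as the arm can. A call with a gripper value outside its range is refused whole. The fingers move at their own pace and stop on an object; "grip_force" is the grip in N (left out, the last holds). Time passes only in rows, so rows that do not move let the fingers close. It gives the time, the measured TCP pose, the force, the opening and the grip force at its end, in the units of the state.
- env.get_state(): the state, without advancing time (a new reading comes with each control period).
- env.read_camera(name): name is "scene" or "top" or "wrist"; returns (picture, depth): 400x640x3 uint8, blue, green, red; 400x640 float32, m along the optical axis (not along the pixel's ray), 0 where there is no reading.
- env.camera_info(name): a dict with "fx", "fy", "cx", "cy" (pixels), "R" (3x3) and "t" (3): a world point X has camera coordinates R X + t; the wrist camera has in their place "T_tool_cam" (4x4, takes a point from camera to tool coordinates, whose origin is the TCP and whose axes are the flange's). Camera axes: x right, y down, z forward; pixel columns grow to the right and rows downward; lengths in m; the calibration is good to about 2 mm. A picture is of the moment at which its call begins: read the wrist's pose just before it. camera_info takes no time and is no camera call.
- env.hand_in(): hands the job in; it is judged then, once.
The state is a dict: "time_s": time; "qpos": joint angles; "joint_vel": joint speeds; "joint_efforts": joint torques, N m; "ee_pos": TCP position; "tcp_rot": TCP orientation; "wrist_force": force on the tool from outside, world axes, zero at the start; "torque": the same for the moment, N m; "gripper_width": opening from 0.0 (shut) to 1.0 (fully open); "grip_force": force on a finger pad.
Only numpy, scipy, OpenCV 4.12 (cv2) and the standard library are available. Lean on these libraries where they do the work, as an engineer would, in place of code of your own. Each camera call takes 0.05 s, during which the arm holds its last target. There are 200 camera calls.

## Task

Fit the red-handled filter cartridge into the round port on top of the blue fume extractor: let its two lugs drop through the collar's slots, press it down against the spring and twist it about a quarter turn clockwise (seen from above) until it clicks locked, then let go. The collar may be clocked up to some 30 degrees to either side of straight, so feel for the slots and do not force anything; leave the grey blanking cap and the steel pipe stub where they stand.

Things in the scene. Friction and masses are not known exactly. Their poses are not given: they have to be found in the camera images.
- cartridge: Filter cartridge, upright on the bench. Origin: centre of its underside, z up. Steel plug 52 mm dia (z 0-26), black flange 80 mm dia (z 26-30), red grip bar 56 mm long along its x, 18 mm thick, z 30-68. Two brass lugs at +x and -x: 12 mm wide, reaching 34.5 mm from the axis, z 6-12. Half-turn symmetric. 0.15-0.3 kg.
- cartridge_grip (a point): Point on the cartridge's axis in the middle of the red bar, 53 mm above the cartridge's underside.
- port (a point): Centre of the port's hard floor, on the flat top of the fixed blue extractor (220 x 240 x 90 mm), 90 mm above the bench; z up, x = the extractor's x. Around it a round aluminium collar, outer dia 84 mm, height 24 mm, inner dia 74 mm below its roof. No more than 45 N of contact force between cartridge and extractor or collar.
- blank_cap: Blanking cap, not to be moved: like the cartridge but with a grey bar and no lugs. Origin at the centre of its underside.
- pipe_stub: Flanged steel pipe stub, 76 mm diameter at its foot, 60 mm high, not to be moved. Origin at the centre of its underside.
- roof (a point): Centre of the collar's roof, 24 mm above the port; axes as the port. Roof: 8 mm thick, hole 56 mm dia, with two opposite slots (15 mm wide, red ticks). They lie along x turned by an unmeasured angle of up to 0.5 rad either way; the collar does not turn. A lug passes within 3 degrees of a slot's middle, else it rests on the roof, cartridge underside 18 mm above the port.
- spring_plate (a point): Centre of the sprung plate inside the port at its rest height, 16 mm above the port floor (the point stays there). It yields 1 mm per 0.9 N, down to the floor. With the cartridge's underside less than 4 mm above the floor its lugs are under the roof and it can turn clockwise seen from above (negative about z); anticlockwise is blocked.
- locked (a point): Where the cartridge's underside centre lies when locked: 8 mm above the port floor; axes as the port. The lugs then sit in two pockets, 4 mm deep, in the roof's underside, centred 80 degrees (1.40 rad) clockwise from the slots, with about 3 degrees of play either way; right after them is a hard stop. The spring lifts the lugs into the pockets when the cartridge is eased up there.
- extractor: The blue fume extractor, fixed. Origin: centre of its underside, on the bench, right below the port.
Things that resemble listed ones, but are neither listed nor needed, are in the scene too. Leave any orange look-alike of the cartridge alone.

How it is judged:
By the outcome, as a careful person would: the job done as asked, in the order asked, and still so for the second after the job is handed in, with the robot touching nothing.
It also fails if it takes over 72 s, if anything falls off the work surface, if the arm or the gripper's body presses on something with over 40 N, if the wrist force passes 120 N, or if a joint passes its speed limit or range.

## Working session

There is one attempt and no reset: what is moved stays moved. The work goes in short steps, Python scripts to look and compute and a tool call to move; the robot and the scene stay as the last step left them, time stands still between calls to the robot, and variables do not carry over. Pictures are saved under pics/ and viewed, at most 10 in all, crops included, and the job is handed in when it is done.

Besides the shell and the picture viewer there is one more tool, called after "Emit:" as name(argument=value, ...), one argument or row to a line, values as JSON. jog_arm: Moves the arm, as the interface text tells. Its arguments: {"type":"object","properties":{"rows":{"type":"array"},"grip_force":{"type":"number"}},"required":["rows"]}

```bash
mkdir -p pics; python3 - <<'E'
from station import env
import cv2,numpy as np
s=env.get_state();print(s)
for n in("scene","top"):
    p,d=env.read_camera(n);cv2.imwrite(f"pics/{n}.png",p);np.savez(f"{n}.npz",p=p,d=d);print(env.camera_info(n))
print(env.camera_info("wrist"),env.tcp_to_grasp)
E
```

```text
{'time_s': 0.0, 'qpos': array([ 1.06096681e+00,  1.50989242e-01,  1.43801627e+00,  2.55604039e-05,
        1.55379884e+00, -1.34012912e-01]), 'joint_vel': array([-4.46941821e-05, -4.45172420e-04, -1.61875647e-04,  1.10925463e-03,
       -1.31616782e-03, -7.89419503e-04]), 'joint_efforts': array([-1.51008389e-04, -7.13083220e+01, -5.70847499e+01, -2.60267834e-04,
        9.19988961e-03, -3.97425470e-05]), 'ee_pos': array([0.21094275, 0.53465105, 0.23068096]), 'tcp_rot': array([ 1.86804614e-01,  9.82396900e-01, -5.70681680e-04, -2.03805642e-04]), 'wrist_force': array([-0.11392033,  1.16059364,  0.54723608]), 'torque': array([-0.08805936,  0.00826172,  0.02570433]), 'grip_force': 0.0, 'gripper_width': 1.0019084683327342}
{'fx': 480.846848317056, 'fy': 480.846848317056, 'cx': 319.65944123782805, 'cy': 203.0047238578013, 'R': array([[-0.73465612,  0.67843281, -0.00304957],
       [ 0.44371792,  0.47707982, -0.75862326],
       [-0.51322003, -0.55868037, -0.65152241]]), 't': array([ 0.33229487, -0.11908689,  1.3801777 ])}
{'fx': 401.80652191367665, 'fy': 401.80652191367665, 'cx': 322.7987421147078, 'cy': 202.8985219374886, 'R': array([[-8.92606601e-03, -9.99960161e-01,  4.85092198e-05],
       [-9.93756163e-01,  8.86529105e-03, -1.11220932e-01],
       [ 1.11216071e-01, -1.04097171e-03, -9.93795704e-01]]), 't': array([0.0011747 , 0.43512031, 0.94298447])}
{'fx': 358.7377388942425, 'fy': 358.7377388942425, 'cx': 318.1073313233576, 'cy': 200.80360577934476, 'T_tool_cam': array([[ 2.19338995e-05, -9.60368075e-01, -2.78734929e-01,
         7.04853247e-02],
       [ 9.99999750e-01,  2.18071554e-04, -6.72664404e-04,
        -9.20569931e-06],
       [ 7.06789578e-04, -2.78734844e-01,  9.60367839e-01,
        -1.43165908e-01],
       [ 0.00000000e+00,  0.00000000e+00,  0.00000000e+00,
         1.00000000e+00]])} -0.0187
```

View pics/top.png

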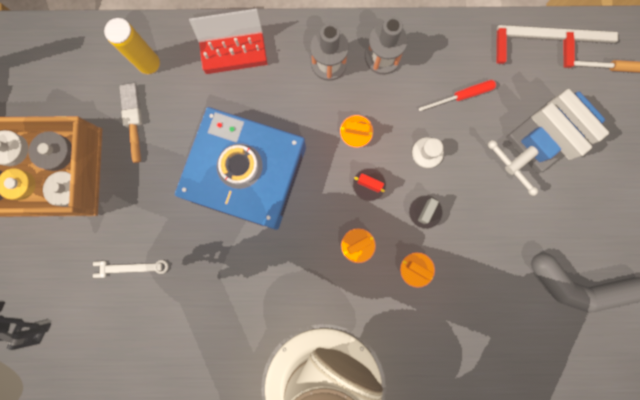

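View pics/scene.png

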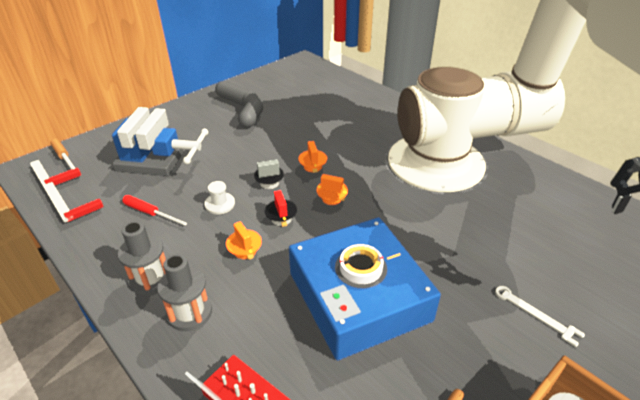

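The top view shows these possible cartridges:
- Red bar on a black flange at (370,184), which matches the description.
- Orange look-alikes at (357,131), (358,246) and (418,270).
- The grey-barred blanking cap at (427,211).
- Red tools: the screwdriver at (475,92) and the clamps at (500,45) and (570,50).

The extractor collar is at (238,165) and the pipe stub at (429,152). I choose (370,184). Next I measure it and crop close.

```bash
cat > h.py <<'E'
import cv2,numpy as np
def ray(ci,u,v,z,T=None):
    d=np.array([(u-ci['cx'])/ci['fx'],(v-ci['cy'])/ci['fy'],1.])
    if T is None: R=ci['R'].T;o=-R@ci['t']
    else: R=T[:3,:3];o=T[:3,3]
    d=R@d;return o+d*(z-o[2])/d[2]
E
python3 - <<'E'
from station import env
import cv2,numpy as np
from h import *
out=[]
for n,(u0,v0,u1,v1),(a,b,c,d_) in(("top",(345,160,400,210),(170,100,310,230)),("scene",(260,185,305,230),(285,215,445,355))):
    f=np.load(n+".npz");p=f['p'];ci=env.camera_info(n)
    h=cv2.cvtColor(p,cv2.COLOR_BGR2HSV)
    m=((h[...,0]<6)|(h[...,0]>174))&(h[...,1]>150)&(h[...,2]>90)
    mm=np.zeros_like(m);mm[v0:v1,u0:u1]=m[v0:v1,u0:u1]
    v,u=np.nonzero(mm)
    q=np.array([ray(ci,x,y,.068 if n=="top" else .05) for x,y in zip(u,v)])
    r=cv2.minAreaRect((q[:,:2]*1000).astype(np.float32));print(n,len(u),u.mean(),v.mean(),q.mean(0),r)
    # depth based
    dd=f['d'][v,u];P=np.c_[(u-ci['cx'])/ci['fx'],(v-ci['cy'])/ci['fy'],np.ones(len(u))]*dd[:,None]
    P=(P-ci['t'])@ci['R'];k=P[:,2]>.06;print('depth',np.median(P,0),P[k].mean(0),P[:,2].max())
    # blue top face
    m=((h[...,0]>100)&(h[...,0]<125)&(h[...,1]>140)).astype(np.uint8);M=np.zeros_like(m);M[b:d_,a:c]=m[b:d_,a:c]
    cs=max(cv2.findContours(M,0,2)[0],key=cv2.contourArea)
    if n=="top":
        w=np.array([ray(ci,*x[0],.09)[:2]*1000 for x in cs],np.float32);print('ext',cv2.minAreaRect(w))
    c1=cv2.resize(p[v0-15:v1+15,u0-15:u1+15],None,fx=5,fy=5);c2=cv2.resize(p[b:d_,a:c],(400,400))
    c1=cv2.resize(c1,(400,400));out.append(np.hstack([c1,c2])[:, :])
cv2.imwrite("pics/crop.png",cv2.resize(np.vstack(out),(600,600)))
E
```

```text
top 281 370.12455516014234 182.33096085409252 [ 0.47708224 -0.11244639  0.068     ] ((476.6919860839844, -112.85869598388672), (59.90264892578125, 26.790380477905273), 64.69313049316406)
depth [ 0.47768189 -0.11246471  0.06787359] [ 0.47665961 -0.11125818  0.08255258] 0.9855283474649148Traceback (most recent call last):
  File "<stdin>", line 18, in <module>
ValueError: max() iterable argument is empty
```

```bash
python3 - <<'E'
from station import env
import cv2,numpy as np
from h import *
out=[]
for n,(u0,v0,u1,v1),(a,b,c,d_) in(("top",(345,160,400,210),(170,100,310,230)),("scene",(255,180,305,230),(285,215,445,355))):
    f=np.load(n+".npz");p=f['p'];ci=env.camera_info(n)
    h=cv2.cvtColor(p,cv2.COLOR_BGR2HSV)
    if n=="top":
        print(p[130,210],h[130,210],h[190,200])
        B=p.astype(int);m=((B[...,0]-B[...,2])>50).astype(np.uint8);M=np.zeros_like(m);M[b:d_,a:c]=m[b:d_,a:c]
        k=np.argwhere(M)[:,::-1];w=np.array([ray(ci,x,y,.09)[:2]*1000 for x,y in k],np.float32);print('ext',cv2.minAreaRect(w))
    out.append(np.hstack([cv2.resize(p[v0-15:v1+15,u0-15:u1+15],(300,300)),cv2.resize(p[b:d_,a:c],(300,300))]))
    v,u=np.mgrid[b:d_,a:c];v=v.ravel();u=u.ravel();dd=f['d'][v,u]
    P=np.c_[(u-ci['cx'])/ci['fx'],(v-ci['cy'])/ci['fy'],np.ones(len(u))]*dd[:,None];P=(P-ci['t'])@ci['R']
    k=(P[:,2]>.109)&(P[:,2]<.121);w=(P[k][:,:2]*1000).astype(np.float32);print(n,'collar',k.sum(),cv2.minEnclosingCircle(w),w.mean(0),P[k][:,2].mean())
cv2.imwrite("pics/crop.png",np.vstack(out))
E
```

```text
[195 200 207] [ 13  15 207] [105 132 188]
ext ((512.0704345703125, 182.6944122314453), (243.5654754638672, 218.14486694335938), 71.3072509765625)
top collar 645 ((514.65966796875, 186.17820739746094), 42.03807830810547) [514.2263  185.50107] 0.11478022831520963
scene collar 651 ((513.2593994140625, 186.22393798828125), 42.94797897338867) [515.69885 188.36284] 0.11330557568611231
```

View pics/crop.png

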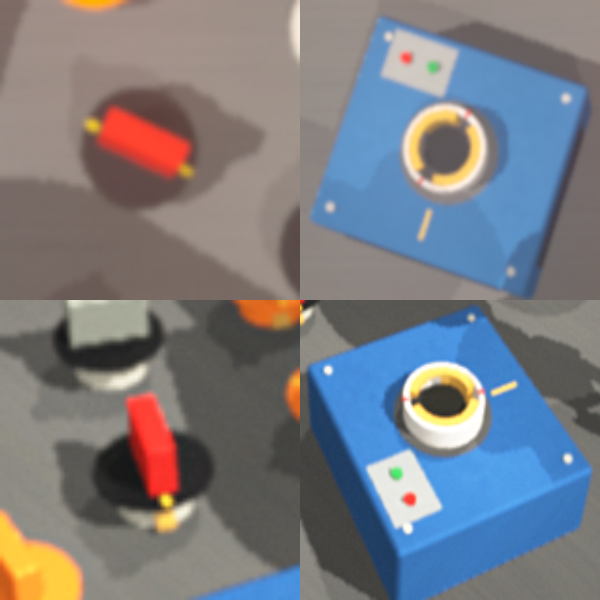

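The crop confirms the choice: red bar, black flange and brass lug ticks, standing upright at about (0.477, -0.112) with the bar at about 65°. In the top-right panel, the red slot ticks on the collar are at crop (467,113) and (423,181). I go over the collar first to measure the slot angle with the wrist camera.

Emit:
jog_arm(
  rows=[
    [[1,-2.93,-1.52,-0.1,0],[1,-2.93,-1.52,-0.1,0],[1,-2.93,-1.52,-0.1,0],[1,-2.93,-1.52,-0.1,0],[1,-2.93,-1.52,-0.1,0],[1,-2.93,-1.52,-0.1,0],[1,-2.93,-1.52,-0.1,0],[1,-2.93,-1.52,-0.1,0],[1,-2.93,-1.52,-0.1,0],[1,-2.93,-1.52,-0.1,0],[1,-2.93,-1.52,-0.1,0],[1,-2.93,-1.52,-0.1,0],[1,-2.93,-1.52,-0.1,0],[1,-2.93,-1.52,-0.1,0],[1,0,0,0,0],[1,0,0,0,0]],
  ],
)

```text
time_s: 1.7
ee_pos: [0.5146, 0.1859, 0.2448]
tcp_rot: [0.187, 0.982, -0.0, -0.0]
wrist_force: [0.3, 0.8, 0.3]
gripper_width: 1.001
grip_force: 0.0
```

```bash
cat >> h.py <<'E'
from scipy.spatial.transform import Rotation as Ro
def wrist(env,name):
    s=env.get_state();p,d=env.read_camera("wrist");cv2.imwrite(f"pics/{name}.png",p);np.savez(name+".npz",p=p,d=d)
    ci=env.camera_info("wrist");T=np.eye(4);T[:3,:3]=Ro.from_quat(s['tcp_rot']).as_matrix();T[:3,3]=s['ee_pos']
    return s,p,d,ci,T@ci['T_tool_cam']
E
python3 - <<'E'
from station import env
from h import *
s,p,d,ci,T=wrist(env,"w1");np.save("T1.npy",T);print(s['time_s'],s['ee_pos'],s['tcp_rot'],s['wrist_force'])
h=cv2.cvtColor(p,cv2.COLOR_BGR2HSV)
m=(((h[...,0]<8)|(h[...,0]>172))&(h[...,1]>110)&(h[...,2]>80)).astype(np.uint8)
n,l,st,c=cv2.connectedComponentsWithStats(m)
for i in range(1,n):
    if st[i,4]>8: print(st[i],c[i],ray(ci,*c[i],.114,T))
v,u=np.mgrid[0:400,0:640];P=np.stack([(u-ci['cx'])/ci['fx'],(v-ci['cy'])/ci['fy'],np.ones_like(u)],-1)*d[...,None]
P=P@T[:3,:3].T+T[:3,3];k=(P[...,2]>.109)&(P[...,2]<.119)&(d>0)&(np.hypot(P[...,0]-.514,P[...,1]-.186)<.06)
w=(P[k][:,:2]*1000).astype(np.float32);print(k.sum(),cv2.minEnclosingCircle(w),w.mean(0),np.median(P[k][:,2]))
E
```

```text
1.7 [0.51461473 0.18588156 0.24482486] [ 1.87468781e-01  9.82270425e-01 -1.51674331e-04 -4.95723581e-04] [0.34925309 0.7643626  0.34429242]
[327 136   6   9  34] [329.44117647 140.05882353] [0.48139791 0.20799666 0.114     ]
[   0  230   72   35 2087] [ 33.59750839 246.70340201] [ 0.4729891  -0.05088781  0.114     ]
[301 231   6   7  26] [303.84615385 234.46153846] [0.54514553 0.16096446 0.114     ]
[398 253  13  14 142] [403.99295775 259.4084507 ] [0.59650416 0.2302445  0.114     ]
[ 383  339   62   49 1472] [414.28125    364.07404891] [0.69986184 0.2069196  0.114     ]
4401 ((512.1592407226562, 184.72198486328125), 42.58448028564453) [510.9704  185.63277] 0.1144483910992905
```

View pics/w1.png

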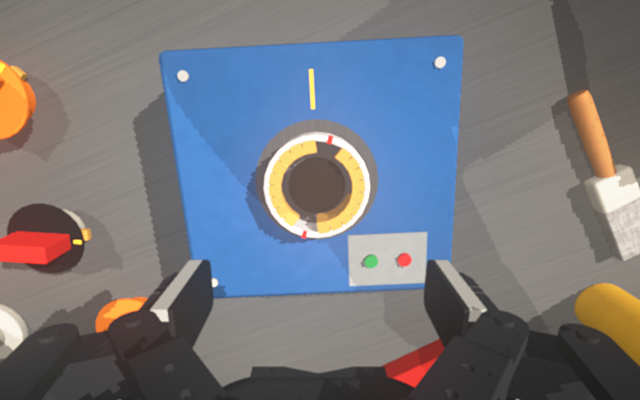

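The wrist view shows the slot ticks at (329,140) and (304,234), so the slots lie at about 143.6° in the world. The port centre is near (0.513, 0.185). Now to the cartridge.

Emit:
jog_arm(
  rows=[
    [[1,-0.94,-3.64,0,0],[1,-0.94,-3.64,0,0],[1,-0.94,-3.64,0,0],[1,-0.94,-3.64,0,0],[1,-0.94,-3.64,0,0],[1,-0.94,-3.64,0,0],[1,-0.94,-3.64,0,0],[1,-0.94,-3.64,0,0],[1,0,0,0.4,0.1486],[1,0,0,0.4,0.1486],[1,0,0,0.4,0.1486],[1,0,0,0.4,0.1486],[1,0,0,0.4,0.1486],[1,0,0,0.4,0.1486],[1,0,0,0.4,0.1486],[1,0,0,0.4,0.1486],[1,0,0,0.4,0.1486],[1,0,0,0.4,0.1486],[1,0,0,0.4,0.1486],[1,0,0,0,0]],
  ],
)

```text
time_s: 3.75
ee_pos: [0.4773, -0.1111, 0.2009]
tcp_rot: [0.845, 0.535, -0.0, -0.0]
wrist_force: [-0.2, -0.1, 0.5]
gripper_width: 0.999
grip_force: 0.0
```

```bash
python3 - <<'E'
from station import env
from h import *
s,p,d,ci,T=wrist(env,"w2");R=Ro.from_quat(s['tcp_rot']).as_matrix()
print(s['time_s'],s['ee_pos'],'tool x ang',np.degrees(np.arctan2(R[1,0],R[0,0])),R[:,2],s['wrist_force'])
h=cv2.cvtColor(p,cv2.COLOR_BGR2HSV)
m=(((h[...,0]<8)|(h[...,0]>172))&(h[...,1]>150)&(h[...,2]>90)).astype(np.uint8)
n,l,st,c=cv2.connectedComponentsWithStats(m)
v,u=np.mgrid[0:400,0:640];P=np.stack([(u-ci['cx'])/ci['fx'],(v-ci['cy'])/ci['fy'],np.ones_like(u)],-1)*d[...,None]
P=P@T[:3,:3].T+T[:3,3]
for i in range(1,n):
    if st[i,4]>300:
        k=(l==i)&(P[...,2]>.063)&(P[...,2]<.073);print(st[i],c[i],k.sum())
        if k.sum()>100:
            a=np.argwhere(k)[:,::-1];w=np.array([ray(ci,x,y,.068,T)[:2]*1000 for x,y in a],np.float32);print(cv2.minAreaRect(w),w.mean(0))
m=((h[...,0]>18)&(h[...,0]<35)&(h[...,1]>120)&(h[...,2]>100)).astype(np.uint8)
n,l,st,c=cv2.connectedComponentsWithStats(m)
for i in range(1,n):
    if st[i,4]>15: print('yel',st[i],c[i],ray(ci,*c[i],.03,T))
E
```

```text
3.75 [ 0.47732808 -0.11107718  0.20092443] tool x ang 64.71340575640849 [-6.27964481e-04  2.79618816e-04 -9.99999764e-01] [-0.18673695 -0.07769937  0.47916512]
[ 308  152   25   75 1773] [319.75972927 188.79244219] 1520
((477.8194580078125, -114.14764404296875), (55.26767349243164, 17.476980209350586), 65.2888412475586) [ 478.31915 -113.5059 ]
[ 599  274   41   63 1247] [623.32317562 300.33119487] 0
yel [ 402   37   49   97 2753] [424.15909916  89.09335271] [ 0.59047063 -0.07969615  0.03      ]
yel [ 452   53   29   70 1403] [465.89950107  87.43121882] [ 0.62245356 -0.09333851  0.03      ]
yel [483  57  13  55 222] [490.25675676  85.95945946] [ 0.64120249 -0.10090024  0.03      ]
yel [453 124   6   9  41] [455.04878049 128.17073171] [ 0.60319008 -0.12124175  0.03      ]
yel [317 139   7  11  65] [319.55384615 143.8       ] [ 0.49199036 -0.08352858  0.03      ]
yel [123 180  34  27 347] [138.29971182 191.81556196] [ 0.32521479 -0.05259123  0.03      ]
yel [ 112  211   65   49 1283] [144.01247077 237.09664848] [ 0.30572992 -0.09201564  0.03      ]
yel [198 224   9  14  61] [202.44262295 230.98360656] [ 0.35847326 -0.11015112  0.03      ]
yel [192 239   9   7  37] [195.86486486 242.        ] [ 0.34722517 -0.11710319  0.03      ]
yel [174 252  13   7  53] [180.33962264 254.90566038] [ 0.32703975 -0.12222808  0.03      ]
yel [215 338  10  25  94] [219.17021277 348.75531915] [ 0.30794475 -0.23027557  0.03      ]
```

View pics/w2.png

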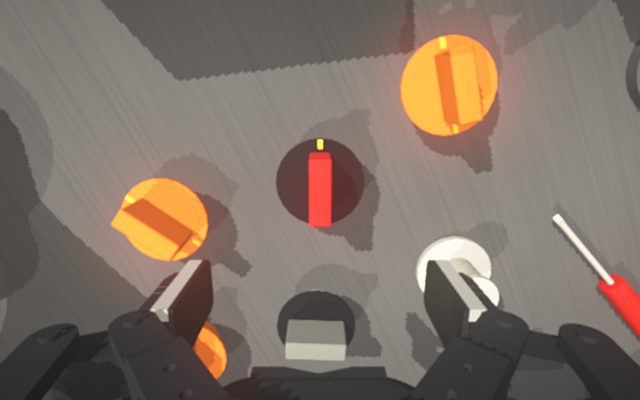

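The close view shows the red bar centred at (320,189) with brass ticks along the bar line. The orange look-alikes, the grey cap at (316,330) and the pipe stub at (455,265) are clear of the closing line. Now descend and grasp.

Emit:
jog_arm(
  rows=[
    [[1,-0.25,0.17,1.0,-0.01],[1,0,0,1.6,0],[1,0,0,1.8,0],[1,0,0,1.8,0],[1,0,0,1.8,0],[1,0,0,1.8,0],[1,0,0,1.8,0],[1,0,0,1.8,0],[1,0,0,1.6,0],[1,0,0,1.0,0],[1,0,0,0.5,0],[1,0,0,0,0],[0,0,0,0,0],[0,0,0,0,0],[0,0,0,0,0],[0,0,0,0,0],[0,0,0,0,0],[0,0,0,0,0],[0,0,0,0,0],[0,0,0,0,0]],
  ],
  grip_force=80,
)

```text
time_s: 5.8
ee_pos: [0.4781, -0.1152, 0.0365]
tcp_rot: [0.842, 0.54, -0.0, 0.0]
wrist_force: [-2.5, 0.6, 6.3]
gripper_width: 0.2
grip_force: 78.4
```

Emit:
jog_arm(
  rows=[
    [[0,0,0,-0.5,0],[0,0,0,-1.5,0],[0,0,0,-1.7,0],[0,0,0,-1.7,0],[0,0,0,-1.7,0],[0,0,0,-1.7,0],[0,0,0,-1.7,0],[0,0,0,-1.7,0],[0,0,0,-1.3,0],[0,2.87,-0.92,0,0],[0,2.87,-0.92,0,0],[0,2.87,-0.92,0,0],[0,2.87,-0.92,0,0],[0,2.87,-0.92,0,0],[0,2.87,-0.92,0,0],[0,2.87,-0.92,0,0],[0,2.87,-0.92,0,0],[0,2.87,-0.92,0,0],[0,2.87,-0.92,0,0],[0,0,0,0,0]],
  ],
)

```text
time_s: 7.8
ee_pos: [0.5138, 0.1869, 0.171]
tcp_rot: [0.841, 0.541, -0.0, -0.0]
wrist_force: [-0.0, -1.2, -1.2]
gripper_width: 0.198
grip_force: 78.2
```

Emit:
jog_arm(
  rows=[
    [[0,0,0,0,-0.1366],[0,0,0,0,-0.1366],[0,0,0,0,-0.1366],[0,0,0,0,-0.1366],[0,0,0,0,-0.1366],[0,0,0,0,-0.1366],[0,0,0,0,-0.1366],[0,0,0,0,-0.1366],[0,0,0,0,-0.1366],[0,0,0,0,-0.1366],[0,0,0,0,0],[0,0,0,0,0],[0,0,0,0,0]],
  ],
)

```text
time_s: 9.1
ee_pos: [0.514, 0.1839, 0.1713]
tcp_rot: [0.314, 0.95, -0.0, -0.0]
wrist_force: [-0.9, -0.0, -1.7]
gripper_width: 0.202
grip_force: 78.3
```

```bash
python3 - <<'E'
from station import env
from h import *
s,p,d,ci,T=wrist(env,"w3");R=Ro.from_quat(s['tcp_rot']).as_matrix()
print(s['time_s'],s['ee_pos'],'ang',np.degrees(np.arctan2(R[1,0],R[0,0])),s['wrist_force'],s['torque'],s['gripper_width'],s['qpos'])
h=cv2.cvtColor(p,cv2.COLOR_BGR2HSV)
Z=s['ee_pos'][2]-.034
v,u=np.mgrid[0:400,0:640];P=np.stack([(u-ci['cx'])/ci['fx'],(v-ci['cy'])/ci['fy'],np.ones_like(u)],-1)*d[...,None]
P=P@T[:3,:3].T+T[:3,3]
m=(((h[...,0]<8)|(h[...,0]>172))&(h[...,1]>150)&(h[...,2]>90)&(np.hypot(P[...,0]-.513,P[...,1]-.185)<.05))
k=m&(abs(P[...,2]-Z-.068)<.006)
print('underside z est',Z,'bar top z',np.median(P[k][:,2]) if k.any() else None,k.sum())
w=(P[k][:,:2]*1000).astype(np.float32);print(cv2.minAreaRect(w))
q,_=env.read_camera("scene");cv2.imwrite("pics/c3.png",np.hstack([cv2.resize(p[100:300,220:420],(400,400)),cv2.resize(q[200:320,300:420],(400,400))]))
E
```

```text
9.1 [0.51395302 0.18393019 0.17127727] ang 143.44733429201787 [-0.87529227 -0.02141138 -1.67573411] [-0.00081712 -0.07048355 -0.03261201] 0.20158347390345532 [ 2.02585280e-01  1.18000898e-01  1.59608138e+00 -1.24774473e-04
  1.42768805e+00 -7.30228877e-01]
underside z est 0.13727726759330133 bar top z 0.20334032237780042 7014
((514.0078125, 183.70953369140625), (18.18724822998047, 56.764747619628906), 52.91553497314453)
```

View pics/c3.png

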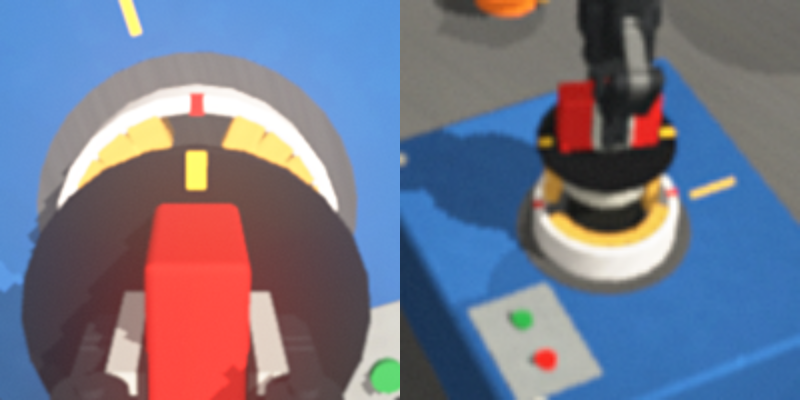

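The tick on the flange at (196,170) lines up with the slot's red tick at (196,103), and the cartridge is centred within about 1 mm. Lowering gently.

Emit:
jog_arm(
  rows=[
    [[0,0.07,0,0.5,0],[0,0,0,0.6,0],[0,0,0,0.6,0],[0,0,0,0.3,0],[0,0,0,0.2,0],[0,0,0,0.1,0],[0,0,0,0.1,0],[0,0,0,0.1,0],[0,0,0,0,0]],
  ],
)

```text
time_s: 10.1
ee_pos: [0.5134, 0.1845, 0.1463]
tcp_rot: [0.312, 0.95, -0.0, 0.0]
wrist_force: [-0.4, 0.7, -1.6]
gripper_width: 0.194
grip_force: 78.3
```

Emit:
jog_arm(
  rows=[
    [[0,0,0,0.1,0],[0,0,0,0.1,0],[0,0,0,0.1,0],[0,0,0,0.1,0],[0,0,0,0.1,0],[0,0,0,0.1,0],[0,0,0,0,0]],
  ],
)

```text
time_s: 10.8
ee_pos: [0.5134, 0.1845, 0.1403]
tcp_rot: [0.312, 0.95, -0.0, 0.0]
wrist_force: [-0.6, -0.1, 0.2]
gripper_width: 0.201
grip_force: 78.7
```

Emit:
jog_arm(
  rows=[
    [[0,0,0,0.1,0],[0,0,0,0.1,0],[0,0,0,0.1,0],[0,0,0,0.1,0],[0,0,0,0.1,0],[0,0,0,0,0]],
  ],
)

```text
time_s: 11.4
ee_pos: [0.5134, 0.1845, 0.1353]
tcp_rot: [0.312, 0.95, -0.0, 0.0]
wrist_force: [-1.2, -1.7, 4.0]
gripper_width: 0.2
grip_force: 79.4
```

Emit:
jog_arm(
  rows=[
    [[0,0,0,0.1,0],[0,0,0,0.1,0],[0,0,0,0.1,0],[0,0,0,0.1,0],[0,0,0,0.1,0],[0,0,0,0.1,0],[0,0,0,0.1,0],[0,0,0,0,0]],
  ],
)

```text
time_s: 12.2
ee_pos: [0.5135, 0.1846, 0.1288]
tcp_rot: [0.312, 0.95, 0.0, 0.0]
wrist_force: [-3.4, -1.2, 11.4]
gripper_width: 0.199
grip_force: 80.0
```

Emit:
jog_arm(
  rows=[
    [[0,0,0,0.05,0],[0,0,0,0,0],[0,0,0,0,0]],
  ],
)

```text
time_s: 12.5
ee_pos: [0.5135, 0.1845, 0.1284]
tcp_rot: [0.312, 0.95, 0.0, 0.0]
wrist_force: [-4.2, -1.2, 11.2]
gripper_width: 0.196
grip_force: 80.0
```

Emit:
jog_arm(
  rows=[
    [[0,0,0,0.05,0],[0,0,0,0,0.04],[0,0,0,0,0.04],[0,0,0,0,0.04],[0,0,0,0,0.04],[0,0,0,0,0]],
  ],
)

```text
time_s: 13.1
ee_pos: [0.5139, 0.1847, 0.1281]
tcp_rot: [0.388, 0.922, 0.0, 0.001]
wrist_force: [-2.3, -1.0, 11.8]
gripper_width: 0.201
grip_force: 80.2
```

```bash
cat > st.py <<'E'
from station import env
from h import *
s=env.get_state();R=Ro.from_quat(s['tcp_rot']).as_matrix()
print(s['time_s'],s['ee_pos'],'ang',np.degrees(np.arctan2(R[1,0],R[0,0])),s['wrist_force'],s['torque'],s['gripper_width'],s['grip_force'])
E
python3 st.py
```

```text
13.1 [0.51393094 0.18466478 0.12813979] ang 134.3971777507002 [-2.31350536 -0.98275469 11.78266869] [ 0.03720348  0.15651586 -0.00400308] 0.20102151182212988 80.24516701698303
```

It's turning freely with no torque, so the lugs are under the roof. Continue the twist.

Emit:
jog_arm(
  rows=[
    [[0,0,0,0,0.08],[0,0,0,0,0.08],[0,0,0,0,0.08],[0,0,0,0,0.08],[0,0,0,0,0.08],[0,0,0,0,0.08],[0,0,0,0,0.08],[0,0,0,0,0.08],[0,0,0,0,0.08],[0,0,0,0,0.08],[0,0,0,0,0.08],[0,0,0,0,0.08],[0,0,0,0,0.08],[0,0,0,0,0.08],[0,0,0,0,0]],
  ],
)

```text
time_s: 14.6
ee_pos: [0.5141, 0.1846, 0.1282]
tcp_rot: [0.818, 0.575, 0.001, 0.0]
wrist_force: [-0.4, -0.3, 11.1]
gripper_width: 0.194
grip_force: 80.3
```

```bash
python3 st.py
```

```text
14.6 [0.51410109 0.18464912 0.12821367] ang 70.13314408812967 [-0.40258957 -0.29181944 11.08820177] [-0.11916197 -0.07608204 -0.08056495] 0.19421831210393195 80.26186108589172
```

Emit:
jog_arm(
  rows=[
    [[0,0,0,0,0.03],[0,0,0,0,0.03],[0,0,0,0,0.03],[0,0,0,0,0.025],[0,0,0,0,0],[0,0,0,0,0]],
  ],
)

```text
time_s: 15.2
ee_pos: [0.5141, 0.1846, 0.1282]
tcp_rot: [0.849, 0.528, 0.001, 0.0]
wrist_force: [0.2, -0.0, 12.0]
gripper_width: 0.197
grip_force: 80.2
```

```bash
python3 st.py
```

```text
15.2 [0.5140812  0.1846231  0.12820215] ang 63.7184690399664 [ 0.16026648 -0.04408747 11.97236293] [-0.13379914 -0.0257159   0.02262954] 0.19685005218073237 80.24495959281921
```

Emit:
jog_arm(
  rows=[
    [[0,0,0,-0.1,0],[0,0,0,-0.1,0],[0,0,0,-0.1,0],[0,0,0,-0.1,0],[0,0,0,0,0],[0,0,0,0,0]],
  ],
)

```text
time_s: 15.8
ee_pos: [0.5141, 0.1846, 0.132]
tcp_rot: [0.849, 0.528, 0.001, 0.0]
wrist_force: [0.7, 0.4, 7.5]
gripper_width: 0.197
grip_force: 79.7
```

```bash
python3 st.py
```

```text
15.8 [0.51405747 0.18461058 0.13197376] ang 63.72491881644316 [0.66131627 0.37873247 7.50753331] [-0.10034602 -0.2751554   0.06870817] 0.19719680542530113 79.74844694137573
```

Emit:
jog_arm(
  rows=[
    [[0,0,0,-0.05,0],[0,0,0,-0.05,0],[0,0,0,-0.05,0],[0,0,0,-0.05,0],[0,0,0,0,0],[0,0,0,0,0]],
  ],
)

```text
time_s: 16.4
ee_pos: [0.514, 0.1846, 0.1338]
tcp_rot: [0.849, 0.528, 0.001, 0.0]
wrist_force: [1.1, 0.5, 5.1]
gripper_width: 0.203
grip_force: 79.4
```

```bash
python3 st.py
```

```text
16.4 [0.51402997 0.1846027  0.1337917 ] ang 63.72311284825912 [1.14483167 0.45589174 5.09279048] [-0.02546865 -0.45092701  0.02695516] 0.2030223507113643 79.43510413169861
```

Emit:
jog_arm(
  rows=[
    [[0,0,0,-0.05,0],[0,0,0,-0.03,0],[0,0,0,0,0],[0,0,0,0,0]],
  ],
)

```text
time_s: 16.8
ee_pos: [0.5137, 0.1846, 0.1343]
tcp_rot: [0.849, 0.528, 0.0, 0.0]
wrist_force: [3.8, 0.9, 5.7]
gripper_width: 0.195
grip_force: 79.2
```

```bash
python3 st.py
```

```text
16.8 [0.51374795 0.1845712  0.13434511] ang 63.72309292917328 [3.82655888 0.8729209  5.7387759 ] [ 0.02672586 -0.91417627 -0.00359951] 0.1946362791359857 79.24742460250854
```

Emit:
jog_arm(
  rows=[
    [[0.25,0,0,0,0],[0.3,0,0,0,0],[0.4,0,0,0,0],[0.5,0,0,0,0],[0.6,0,0,0,0],[0.6,0,0,0,0],[0.6,0,0,0,0],[0.6,0,0,0,0]],
  ],
)

```text
time_s: 17.6
ee_pos: [0.5134, 0.1845, 0.1341]
tcp_rot: [0.849, 0.528, -0.0, 0.0]
wrist_force: [0.1, -0.6, -0.3]
gripper_width: 0.601
grip_force: 0.0
```

```bash
python3 st.py; python3 - <<'E'
from station import env
from h import *
s,p,d,ci,T=wrist(env,"w4")
h=cv2.cvtColor(p,cv2.COLOR_BGR2HSV)
v,u=np.mgrid[0:400,0:640];P=np.stack([(u-ci['cx'])/ci['fx'],(v-ci['cy'])/ci['fy'],np.ones_like(u)],-1)*d[...,None]
P=P@T[:3,:3].T+T[:3,3]
m=(((h[...,0]<8)|(h[...,0]>172))&(h[...,1]>150)&(h[...,2]>90)&(np.hypot(P[...,0]-.513,P[...,1]-.185)<.05))
k=m&(abs(P[...,2]-.166)<.008)
Q=P[k];print(np.median(Q[:,2]),k.sum(),cv2.minAreaRect((Q[:,:2]*1000).astype(np.float32)))
print('plane tilt',np.linalg.lstsq(np.c_[Q[:,:2]-Q[:,:2].mean(0),np.ones(len(Q))],Q[:,2],rcond=None)[0])
q,_=env.read_camera("scene");cv2.imwrite("pics/c4.png",np.hstack([cv2.resize(p[80:300,210:430],(400,400)),cv2.resize(q[200:320,300:420],(400,400))]))
E
```

```text
17.6 [0.51340194 0.18451386 0.13409893] ang 63.72230506297508 [ 0.06016384 -0.60870665 -0.30244765] [ 0.03622538  0.02730733 -0.02110451] 0.6008471169423415 0.0
0.1664956188879203 7332 ((514.0197143554688, 184.44566345214844), (56.954925537109375, 18.119434356689453), 63.54570388793945)
plane tilt [-0.0086823  -0.02082828  0.166264  ]
```

View pics/c4.png

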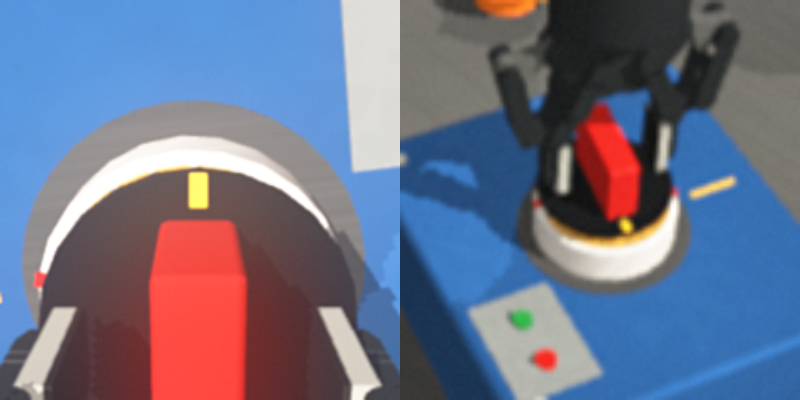

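Released. The bar top is at 0.1665 m, so the underside is about 8 mm above the port floor, at 63.5° (80° from the slots). That matches the locked pose. Retreat straight up and re-check.

Emit:
jog_arm(
  rows=[
    [[0.6,0,0,-0.5,0],[0.6,0,0,-1,0],[0.6,0,0,-1.5,0],[0.6,0,0,-1.5,0],[0.6,0,0,-1.5,0],[0.6,0,0,-1.5,0],[0.6,0,0,-1.5,0],[0.6,0,0,-1,0],[0.6,0,0,0,0],[0.6,0,0,0,0],[0.6,0,0,0,0]],
  ],
)

```text
time_s: 18.8
ee_pos: [0.5132, 0.1845, 0.2333]
tcp_rot: [0.849, 0.528, -0.001, -0.0]
wrist_force: [-0.3, -0.1, 0.5]
gripper_width: 0.597
grip_force: 0.0
```

```bash
python3 st.py; python3 - <<'E'
from station import env
from h import *
s,p,d,ci,T=wrist(env,"w5")
h=cv2.cvtColor(p,cv2.COLOR_BGR2HSV)
v,u=np.mgrid[0:400,0:640];P=np.stack([(u-ci['cx'])/ci['fx'],(v-ci['cy'])/ci['fy'],np.ones_like(u)],-1)*d[...,None]
P=P@T[:3,:3].T+T[:3,3];r=np.hypot(P[...,0]-.5135,P[...,1]-.1845)
m=(((h[...,0]<8)|(h[...,0]>172))&(h[...,1]>150)&(h[...,2]>90)&(r<.04))
Q=P[m&(abs(P[...,2]-.166)<.008)];print(np.median(Q[:,2]),cv2.minAreaRect((Q[:,:2]*1000).astype(np.float32)))
f=P[(r<.036)&(abs(P[...,2]-.124)<.007)];e=P[(r>.06)&(r<.09)&(abs(P[...,2]-.09)<.008)]
print('flange',np.median(f[:,2]),len(f),'extractor top',np.median(e[:,2]))
E
```

```text
18.8 [0.51315257 0.18447228 0.23325906] ang 63.72185991503926 [-0.29777289 -0.10334882  0.48893506] [0.01405493 0.02619228 0.02742862] 0.5974779590990045 0.0
0.16643119649975952 ((514.020751953125, 184.86312866210938), (55.53553009033203, 17.77174186706543), 64.42914581298828)
flange 0.12857856855857222 5162 extractor top 0.09058734811522184
```

```bash
python3 -c "
from station import env
print(env.hand_in())"
```

```text
the job is handed in; nothing more can be done
None
```

The cartridge is fitted and released, and the job is handed in: it was turned about 80° clockwise, and the camera measured its underside about 8 mm above the port floor, the locked height.

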